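# Switch on the guarded pump supply

### The arm

A 7-joint arm with a two-finger parallel gripper is mounted at the origin on the work surface. World frame = base frame: x ahead of the robot, y to its left, z up, the work surface at z = 0. Lengths are in m, angles in rad, forces in N, time in s.
With the tool pointing down it reaches from about 0.425 to 0.925 m from the base axis. Payload 6.8 kg.
Tool frame: the origin (TCP) lies at the very end of the fingers, on their centre line; the grasp point (between the pads) lies r.grasp_offset behind it (r.grasp_offset is the distance from the TCP to the grasp point, in m); z points along the fingers, y is the direction in which the jaws open and shut (so a half turn about z gives the same grasp; the last joint's range is limited). The gripper opens to 85 mm and grips with 20 to 120 N. Pads are 22 mm wide; open, the fingers measure 114 mm over their backs; the gripper's body (76 mm by 85 mm) begins 54 mm behind the grasp point. The pads swing forward as they close: fully open they stand 13 mm farther back than shut.
Start: joints at [-1.263, 0.477, 0.022, 1.555, -0.011, 1.109, -0.083], TCP at [0.273, 0.618, 0.231] pointing down, gripper open.
Joint ranges: [-2.96, 2.96], [-0.34, 2.1], [-1.41, 1.46], [0.24, 2.44], [-1.37, 4.51], [0.17, 1.92], [-2.96, 2.96]. Speed limits (rad/s): [2.39, 2.39, 3.14, 3.14, 3.14, 3.14, 3.14].

### API

Orientations are given as a rotation vector (axis times angle).
In Python, from bench import r gives the robot as it stands.
- The arm moves only by the shell command python3 -m jog 'ROWS' [FORCE]. ROWS is JSON, one flat list of numbers, 7 for each row, row after row: the turn, a rotation vector about the tool's x, y, z normalised to -1 to 1, where 1 is 180 degrees, then the shift along the tool's x, y, z normalised to -1 to 1, where 1 is 200 mm, then the opening, from 0 (shut) to 1 (fully open). In form: [wx, wy, wz, x, y, z, hand, wx, wy, wz, x, y, z, hand, ...]. A call has 1 to 12 rows; each row is the pose to reach, as a shift and turn from the pose measured when the call began, along the tool's axes at that moment, turning the shorter way round; what a row does not reach only later rows make up. A row lasts 1/10 s, in which the tool goes at most 50 mm and 8.59 degrees, less where a joint would pass 70% of its speed; a pose out of reach is approached as far as the arm can. A call with a number of a shift or a turn outside -1 to 1 is refused whole. A call with a gripper value outside its range is refused whole. The fingers move at their own pace and stop on an object; FORCE is the grip in N (left out, the last holds). Time passes only in rows, so rows that repeat a pose let the fingers close. It gives the time, the measured TCP pose, the force and the opening at its end, in the units of the state.
- r.get_obs(): the state, without advancing time (a new reading comes with each control period).
- r.grab_frame(name): name is "side" or "top"; returns the picture (384x512x3 uint8, red, green, blue); there is no depth.
- r.calibration(name): a dict with "K" (3x3 intrinsics, pixels), "origin" and "rotation" of the camera in the world. Camera axes: x right, y up, looking along -z (the intrinsics and any distortion apply to the point x, -y, -z); pixel columns grow to the right and rows downward; lengths in m; the calibration is good to about 2 mm. A picture is of the moment at which its call begins. calibration takes no time and is no camera call.
- r.hand_in(): hands the job in, once; it reports no verdict.
The state is a dict: "clock": time; "joints": joint angles; "qvel": joint speeds; "tau": joint torques, N m; "tcp_pos": TCP position; "orientation": TCP orientation; "contact_force": force on the tool from outside, world axes, zero at the start; "moment": the same for the moment, N m; "grip_width": finger opening in m.
Only numpy, scipy, OpenCV 4.12 (cv2) and the standard library are available. Lean on these libraries where they do the work, as an engineer would, in place of code of your own. Each camera call takes 0.05 s, during which the arm holds its last target.

### The job

Switch on the pump supply on the lab bench: with a fingertip, tip the red guard all the way back so that it stays open, push the toggle under it fully over towards the guard's hinge (on), then nudge the guard forward again so that it drops shut over the toggle. Leave the blue-guarded switch as it is, and do not pick up, shift or knock over the jar, bottle or screwdriver.

Things in the scene. Friction and masses are not known exactly. Their poses are not given: they have to be found in the camera images.
- red_box: White and grey bench power box with the red guard (the one to switch on), bolted down, turned up to 0.45 rad; the boxes may swap places. 150 (x) x 100 (y) x 60 mm high; origin at the centre of its underside, z up; x points from the guard's lip side (towards the robot) to its hinge side. Toggle pivot at x 3, y 0, z 60 mm (on the flat top panel); guard hinge axis at x 42, z 66 mm, parallel to y.
- red_guard (a joint): Hinge of the red plastic guard, rad: 0 = shut over the toggle; 1.75 = right back at its stop, on the hinge side. A hollow cover open below and at the hinge end: 70 mm long from hinge to front wall, 54 mm wide, 40 mm high above the hinge axis, walls 3 mm, about 45 g, no spring. Over-centre: let go below about 0.95 rad it falls shut, above about 1.1 rad it falls back and rests at 1.75.
- red_lip (a point): Outer edge of the red guard's finger lip, mid-width, mid-thickness (moves with the guard). The lip is a tab 4 mm thick, 40 mm wide, flush with the guard's top, 16 mm out beyond its front wall. Shut, it is 44 mm above the top panel, at x -44 mm in the box frame, nothing beneath it: lift it from below or push its edge towards the hinge; under 1 N does it.
- red_hinge (a point): Middle of the red guard's hinge axis (fixed to the box). Tipped back, the guard stands wholly on the hinge side of it, leaving the toggle free: what was its top then faces away from the lip side, upright, 39 to 55 mm beyond the axis, reaching about 80 mm above it.
- red_toggle (a joint): Toggle under the red guard, rad: 0 = off, leaning 0.4 rad to the lip side (box -x), found within 0.06 of it; 0.8 = on, at its stop, leaning 0.4 rad to the hinge side. Steel bat 8 mm thick, 36 mm from pivot to the centre of its white 13 mm ball. Needs about 2 N at mid height, no spring, stays where left. Out of reach while the guard is shut.
- red_tip (a point): Centre of the white ball on the end of the toggle under the red guard.
- blue_box: White and grey bench power box with the blue guard (leave as it is), bolted down, turned up to 0.45 rad; the boxes may swap places. 150 (x) x 100 (y) x 60 mm high; origin at the centre of its underside, z up; x points from the guard's lip side (towards the robot) to its hinge side. Toggle pivot at x 3, y 0, z 60 mm (on the flat top panel); guard hinge axis at x 42, z 66 mm, parallel to y.
- blue_guard (a joint): Hinge of the blue guard, same as the red one; to stay shut (0).
- blue_toggle (a joint): Toggle under the blue guard, same as the red one; to stay as found (off, near 0).
- jar: Small amber jar with yellow cap, 36 mm across, 60 mm tall, loose, between the boxes; origin at the centre of its underside. Leave alone.
- bottle: Clear glass bottle with yellow cap, 60 mm across, 130 mm tall, loose, beyond the boxes; origin at the centre of its underside. Leave alone.
- driver: Screwdriver lying loose beyond the boxes, about 200 mm long, handle blue and under 35 mm thick, roughly across the robot's view (its x axis runs from handle to tip). Leave alone.
Things that resemble listed ones, but are neither listed nor needed, are in the scene too. Leave any purple look-alike of the red_box alone.

How it is judged:
On the way, in this order (a step that is already met when the one before it is completed fails the run):
1. the red guard is tipped back (value of joint red_guard above 1.2 rad), for 0.2 s.
2. the toggle is flipped on with the guard open (value of joint red_toggle above 0.66 rad and value of joint red_guard above 0.8 rad), for 0.1 s.
3. the red guard is shut again over the switched-on toggle (value of joint red_guard below 0.06 rad and value of joint red_toggle above 0.66 rad), for 0.2 s.
At the end, for the whole second after the job is handed in: Red guard shut (under 0.06 rad) and at rest, the toggle under it on (over 0.66 of 0.8 rad), blue guard shut (under 0.1 rad) and its toggle off (under 0.2 rad), jar, bottle and screwdriver within 20 mm of where they stood, jar and bottle upright (all of step 3 and velocity of joint red_guard below 0.1 rad/s and value of joint blue_guard below 0.1 rad and value of joint blue_toggle below 0.2 rad and distance of each of jar, bottle, driver from where it was at the start of the episode below 0.02 m and angle between each of jar, bottle's own z axis and vertical below 0.2 rad); the robot touches nothing.
It fails at once if the blue guard is opened or its toggle moved (value of joint blue_guard above 0.2 rad or value of joint blue_toggle above 0.25 rad).
It fails at once if the jar, bottle or screwdriver is shifted over 20 mm, lifted or knocked over (not (distance of jar from where it was at the start of the episode below 0.02 m) or not (distance of bottle from where it was at the start of the episode below 0.02 m) or not (distance of driver from where it was at the start of the episode below 0.02 m) or angle between any of jar, bottle's own z axis and vertical above 0.35 rad).
It also fails if it takes over 58 s, if anything falls off the work surface, if the arm or the gripper's body presses on something with over 40 N, if the wrist force passes 120 N, or if a joint passes its speed limit or range.

## Working session

There is one attempt and no reset: what is moved stays moved. The work goes in short steps, Python scripts to look and compute and a shell command to move; the robot and the scene stay as the last step left them, time stands still between calls to the robot, and variables do not carry over. Pictures are saved under pics/ and viewed, and the job is handed in when it is done.

```bash
ls; mkdir -p pics; python3 - <<'E'
from bench import r
import cv2,numpy as np
o=r.get_obs()
for k in o: print(k,np.round(o[k],3))
print(r.grasp_offset)
for n in("side","top"):
    f=r.grab_frame(n); cv2.imwrite(f"pics/{n}0.png",f[...,::-1]); c=r.calibration(n); print(n,c)
E
```

```text
pics
clock 0.0
joints [-1.263  0.478  0.022  1.556 -0.012  1.109 -0.083]
qvel [-0.    -0.001  0.001  0.     0.     0.     0.001]
tau [ 0.0000e+00 -5.9646e+01  1.6090e+00 -2.8120e+01  1.3000e-02  9.0000e-03
  0.0000e+00]
tcp_pos [0.272 0.617 0.23 ]
orientation [-6.480e-01 -3.074e+00  3.000e-03]
contact_force [-0.157 -0.202 -0.643]
moment [ 0.008 -0.022 -0.029]
grip_width 0.085
0.0187
side {'K': array([[406.60416391,   0.        , 254.72448516],
       [  0.        , 406.60416391, 198.0288196 ],
       [  0.        ,   0.        ,   1.        ]]), 'origin': array([ 0.07012905, -0.5027877 ,  0.50923249]), 'rotation': array([ 0.95742302, -0.40173624, -0.68873419])}
top {'K': array([[371.8368754 ,   0.        , 254.42591071],
       [  0.        , 371.8368754 , 186.23379398],
       [  0.        ,   0.        ,   1.        ]]), 'origin': array([0.41137772, 0.00138188, 0.90929935]), 'rotation': array([ 0.15711671, -0.16164035, -1.63311211])}
```

View pics/side0.png

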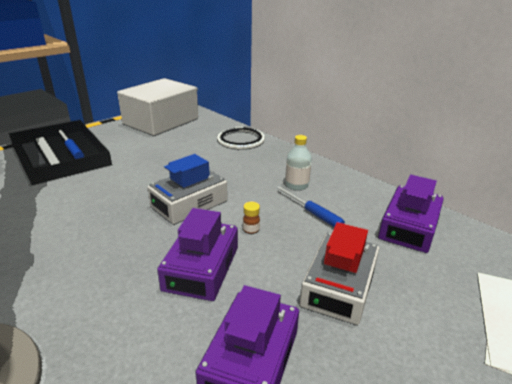

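View pics/top0.png

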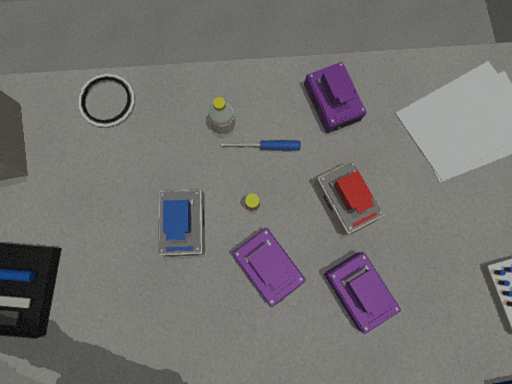

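Side view: the red guard is at (346,248) and its box at (340,280). Top view: the red box is at (350,198). Things that could be mistaken for it are the purple boxes at top (335,97), (268,267) and (363,292), and the blue box at (180,222). I choose the grey/white box with the red guard and will check it in a close crop.

```bash
cat > h.py <<'E'
import numpy as np,cv2
from scipy.spatial.transform import Rotation as R
from bench import r
C={n:r.calibration(n) for n in("side","top")}
def ray(n,u,v):
    c=C[n];K=c["K"];d=np.array([(u-K[0,2])/K[0,0],-(v-K[1,2])/K[1,1],-1.])
    return c["origin"],R.from_rotvec(c["rotation"]).apply(d)
def onz(n,u,v,z):
    o,d=ray(n,u,v);return o+d*(z-o[2])/d[2]
def proj(n,p):
    c=C[n];K=c["K"];q=R.from_rotvec(c["rotation"]).inv().apply(np.asarray(p,float)-c["origin"])
    return np.stack([K[0,0]*q[...,0]/-q[...,2]+K[0,2],K[1,1]*q[...,1]/q[...,2]+K[1,2]],-1)
def tri(u1,u2):
    o1,d1=ray("side",*u1);o2,d2=ray("top",*u2)
    A=np.stack([d1,-d2],1);t=np.linalg.lstsq(A,o2-o1,rcond=None)[0]
    a,b=o1+d1*t[0],o2+d2*t[1];return (a+b)/2,np.linalg.norm(a-b)
def red(f):
    h=cv2.cvtColor(f,cv2.COLOR_RGB2HSV);return (((h[...,0]<8)|(h[...,0]>172))&(h[...,1]>150)&(h[...,2]>80)).astype(np.uint8)
def crop(f,x0,y0,x1,y1,name,s=6):
    cv2.imwrite(name,cv2.resize(f[y0:y1,x0:x1],None,fx=s,fy=s,interpolation=cv2.INTER_CUBIC)[...,::-1])
E
python3 - <<'E'
from h import *
f=cv2.imread("pics/top0.png")[...,::-1];g=cv2.imread("pics/side0.png")[...,::-1]
a=f[150:245,305:395];b=g[215:325,290:390]
a=cv2.resize(a,(480,507),interpolation=2);b=cv2.resize(b,(461,507),interpolation=2)
cv2.imwrite("pics/crop0.png",np.hstack([a,b])[:,:800+141,::-1][:, :])
im=np.hstack([a,b]);im=cv2.resize(im,None,fx=.85,fy=.85);cv2.imwrite("pics/crop0.png",im[...,::-1]);print(im.shape)
for n,x in(("top",f),("side",g)):
    m=red(x);k,l,s,c=cv2.connectedComponentsWithStats(m)
    for i in range(1,k):
        if s[i,4]>15: print(n,s[i],c[i]); cs=cv2.findContours((l==i).astype(np.uint8),0,2)[0][0]; print(cv2.minAreaRect(cs)); print(cv2.boxPoints(cv2.minAreaRect(cs)).round(1).tolist())
E
```

```text
(431, 800, 3)
top [337 171  37  42 891] [355.67676768 191.46464646]
((356.11322021484375, 192.10379028320312), (39.725589752197266, 24.185016632080078), 60.945396423339844)
[[335.8999938964844, 180.60000610351562], [357.0, 168.89999389648438], [376.29998779296875, 203.60000610351562], [355.20001220703125, 215.3000030517578]]
top [353 213  24  13  73] [364.19178082 219.08219178]
((364.5000305175781, 219.00003051757812), (3.130495309829712, 25.043960571289062), 63.43495178222656)
[[352.6000061035156, 223.1999969482422], [375.0, 212.0], [376.3999938964844, 214.8000030517578], [354.0, 226.0]]
side [ 324  223   44   50 1510] [345.41125828 246.91788079]
((345.1320495605469, 246.53773498535156), (36.26318359375, 44.092735290527344), 15.945395469665527)
[[321.6000061035156, 262.79998779296875], [333.79998779296875, 220.39999389648438], [368.6000061035156, 230.3000030517578], [356.5, 272.70001220703125]]
side [316 278  37  14 137] [334.34306569 284.18248175]
((334.1239013671875, 284.0871887207031), (38.21726989746094, 3.543957471847534), 16.699243545532227)
[[315.29998779296875, 280.29998779296875], [316.29998779296875, 276.8999938964844], [352.8999938964844, 287.8999938964844], [351.8999938964844, 291.29998779296875]]
```

View pics/crop0.png

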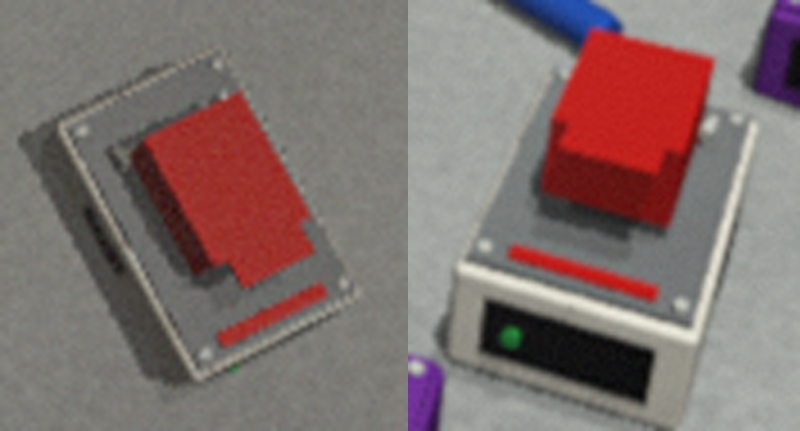

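```bash
python3 - <<'E'
from h import *
P=np.array([onz("top",u,v,.06)[:2] for u,v in [(318.2,177.4),(353.1,161.5),(383.8,214.4),(348.5,233.4)]])
S=np.array([onz("side",u,v,.06)[:2] for u,v in [(304,282.6),(362.4,299.2),(379,246.1)]])
print(P.round(4).tolist(),S.round(4).tolist())
print("sides",[np.linalg.norm(P[i]-P[(i+1)%4]).round(4) for i in range(4)])
c=P.mean(0);ax=(P[0]+P[1]-P[2]-P[3]);yaw=np.arctan2(ax[1],ax[0]);ay=P[0]+P[3]-P[1]-P[2];print("c",c,"yaw",yaw,np.arctan2(-ay[0],ay[1]))
# side corners: frontleft, frontright, backright
# check against model
def W(p,c=c,yaw=yaw):
    return R.from_rotvec([0,0,yaw]).apply(np.array(p,float))+np.r_[c,0]
for nm,p in dict(lipL=(-.044,.02,.104),lipR=(-.044,-.02,.104),FL=(-.075,.05,.06),FR=(-.075,-.05,.06),BR=(.075,-.05,.06)).items():
    w=W(p);print(nm,w.round(4),"side",proj("side",w).round(1),"top",proj("top",w).round(1))
# lip edge
print(tri((290+(561-408)/3.92,215+152/3.92),(360.1,213.3)),tri((290+(663-408)/3.92,215+172/3.92),(374,204.7)))
E
```

```text
[[0.5951, -0.1574], [0.6277, -0.2434], [0.4982, -0.2984], [0.4606, -0.2126]] [[0.4594, -0.22], [0.4968, -0.3031], [0.628, -0.2509]]
sides [np.float64(0.092), np.float64(0.1407), np.float64(0.0936), np.float64(0.1454)]
c [ 0.54539338 -0.22794096] yaw 0.3955164774450582 0.38787772153446864
lipL [ 0.4971 -0.2264  0.104 ] side [325.1 252.4] top [357.8 214.6]
lipR [ 0.5125 -0.2633  0.104 ] side [350.5 259.3] top [373.7 206.4]
FL [ 0.4569 -0.2107  0.06  ] side [298.5 280.3] top [347.9 235.1]
FR [ 0.4954 -0.303   0.06  ] side [361.9 299.6] top [386.  215.4]
BR [ 0.6339 -0.2452  0.06  ] side [378.  243.2] top [353.5 158.9]
(array([ 0.49974131, -0.23215335,  0.10310125]), np.float64(0.0001812892706327929)) (array([ 0.51760096, -0.26610881,  0.10324221]), np.float64(0.0035384784190048584))
```

Close crop confirms it: white/grey box, red guard and red stripe, with the lip pointing at the robot. Box centre is about (0.547,-0.231) and yaw about 0.39. The measured lip height of 0.103 m agrees with the 0.104 m given, and yaw is inside 0.45. Next I work out the tool axes and the obstacle positions.

```bash
cat >> h.py <<'E'
BC=np.array([.547,-.231,0]);YAW=.392
def B(p): return R.from_rotvec([0,0,YAW]).apply(np.asarray(p,float))+BC
def go(p,yaw=None):
    "rows to world p with tool down, tool x at world yaw"
    o=r.get_obs();T=R.from_rotvec(o["orientation"]);d=T.inv().apply(np.asarray(p)-o["tcp_pos"])/.2
    s="shift "+str(d.round(3))
    if yaw is not None:
        x=np.array([np.cos(yaw),np.sin(yaw),0]);z=np.array([0,0,-1.]);D=R.from_matrix(np.stack([x,np.cross(z,x),z],1))
        s+=" turn "+str(((T.inv()*D).as_rotvec()/np.pi).round(4))
    return s
E
python3 - <<'E'
from h import *
o=r.get_obs();T=R.from_rotvec(o["orientation"]).as_matrix();print(T.round(3))
print("yaw x",np.arctan2(T[1,0],T[0,0]))
print("bottle cap",onz("top",220,104,.13),"driver",onz("top",300,146,.017),onz("top",222,145,.01),"jar",onz("top",252,201,.06),"purp",onz("top",335,97,.1),onz("top",363,292,.1))
print("pre",B((-.09,0,.2)),"hinge",B((.042,0,.066)),"behind",B((.125,0,.13)))
print(go((.40,.42,.26),YAW+np.pi))
print(go((.40,.42,.26),YAW))
E
```

```text
[[-0.915  0.404 -0.001]
 [ 0.404  0.915 -0.002]
 [-0.    -0.002 -1.   ]]
yaw x 2.725770760229351
bottle cap [0.76296328 0.0578818  0.13      ] driver [ 0.68774446 -0.12819976  0.017     ] [0.70616807 0.06701708 0.01      ] jar [0.54991324 0.0009725  0.06      ] purp [ 0.77522379 -0.20859216  0.1       ] [ 0.33464955 -0.21838136  0.1       ]
pre [ 0.46382678 -0.26538337  0.2       ] hinge [ 0.58581417 -0.21495443  0.066     ] behind [ 0.66251835 -0.18324532  0.13      ]
shift [-0.981 -0.644 -0.147] turn [-5.000e-04 -2.000e-04 -2.571e-01]
shift [-0.981 -0.644 -0.147] turn [-2.000e-04  6.000e-04  7.429e-01]
```

```bash
python3 -m jog '[0,0,0.18,-0.98,-0.644,-0.147,0, 0,0,0.18,-0.98,-0.644,-0.147,0, 0,0,0.18,-0.98,-0.644,-0.147,0, 0,0,0.18,-0.98,-0.644,-0.147,0, 0,0,0.18,-0.98,-0.644,-0.147,0, 0,0,0.18,-0.98,-0.644,-0.147,0, 0,0,0.18,-0.98,-0.644,-0.147,0]' 40; python3 - <<'E'
from h import *
print(go((.5,.23,.26),YAW),r.get_obs()["joints"].round(2))
E
```

```text
clock: 0.8
tcp_pos: [0.4001, 0.4194, 0.26]
orientation: [-1.483, -2.77, 0.003]
contact_force: [0.1, 0.5, 0.1]
grip_width: 0.0
shift [-1.065e+00 -1.090e-01  1.000e-03] turn [-1.000e-04  6.000e-04  5.623e-01] [-1.08  0.3   0.2   1.77 -0.07  1.09 -0.27]
```

```bash
python3 -m jog '[0,0,0.2,-1,-0.1,0,0, 0,0,0.2,-1,-0.1,0,0, 0,0,0.2,-1,-0.1,0,0, 0,0,0.2,-1,-0.1,0,0, 0,0,0.2,-1,-0.1,0,0, 0,0,0.2,-1,-0.1,0,0]'; python3 - <<'E'
from h import *
print(go((.52,.04,.26),YAW),r.get_obs()["joints"].round(2))
E
```

```text
clock: 1.4
tcp_pos: [0.4942, 0.2423, 0.2599]
orientation: [2.266, 2.176, -0.003]
contact_force: [-0.1, 0.2, 0.0]
grip_width: -0.0001
shift [-1.005e+00  1.700e-01  1.000e-03] turn [-1.000e-04  7.000e-04  3.623e-01] [-0.9   0.25  0.4   1.84 -0.11  1.07 -0.5 ]
```

```bash
python3 -m jog '[0,0,0.18,-1,0.17,0,0, 0,0,0.18,-1,0.17,0,0, 0,0,0.18,-1,0.17,0,0, 0,0,0.18,-1,0.17,0,0, 0,0,0.18,-1,0.17,0,0, 0,0,0.18,-1,0.17,0,0]'; python3 - <<'E'
from h import *
print(go((.49,-.14,.26),YAW),r.get_obs()["joints"].round(2))
E
```

```text
clock: 2.0
tcp_pos: [0.52, 0.0427, 0.2599]
orientation: [-2.781, -1.462, 0.003]
contact_force: [0.2, 1.5, -0.6]
grip_width: -0.0001
shift [-0.838  0.394  0.001] turn [-1.000e-04  6.000e-04  1.833e-01] [-0.71  0.21  0.59  1.91 -0.14  1.06 -0.66]
```

```bash
python3 -m jog '[0,0,0.183,-0.838,0.394,0,0, 0,0,0.183,-0.838,0.394,0,0, 0,0,0.183,-0.838,0.394,0,0, 0,0,0.183,-0.838,0.394,0,0, 0,0,0.183,-0.838,0.394,0,0, 0,0,0.183,-0.838,0.394,0,0]'; python3 - <<'E'
from h import *
print(go(B((-.085,0,.20)),YAW),r.get_obs()["joints"].round(2))
E
```

```text
clock: 2.6
tcp_pos: [0.4908, -0.1372, 0.2598]
orientation: [-3.079, -0.622, 0.003]
contact_force: [0.7, -0.2, -0.3]
grip_width: -0.0001
shift [-0.347  0.539  0.299] turn [-0.0002  0.0006  0.0021] [-0.52  0.21  0.79  1.95 -0.17  1.05 -0.83]
```

```bash
python3 -m jog '[0,0,0.002,-0.35,0.54,0.3,0, 0,0,0.002,-0.35,0.54,0.3,0, 0,0,0.002,-0.35,0.54,0.3,0, 0,0,0.002,-0.35,0.54,0.3,0, 0,0,0.002,-0.35,0.54,0.3,0]'; python3 - <<'E'
from h import *
print(go(B((-.07,0,.088)),YAW),r.get_obs()["joints"].round(2))
f=r.grab_frame("side");g=r.grab_frame("top")
a=cv2.resize(f[120:330,270:430],(400,525));b=cv2.resize(g[130:270,290:397],(400,525))
cv2.imwrite("pics/pre.png",np.hstack([a,b])[...,::-1])
E
```

```text
clock: 3.1
tcp_pos: [0.4692, -0.2616, 0.1991]
orientation: [-3.078, -0.618, 0.005]
contact_force: [-0.0, 0.9, -0.5]
grip_width: -0.0002
shift [0.069 0.009 0.555] turn [-0.0008  0.0009  0.0014] [-0.23  0.36  0.78  1.95 -0.31  0.95 -0.47]
```

View pics/pre.png

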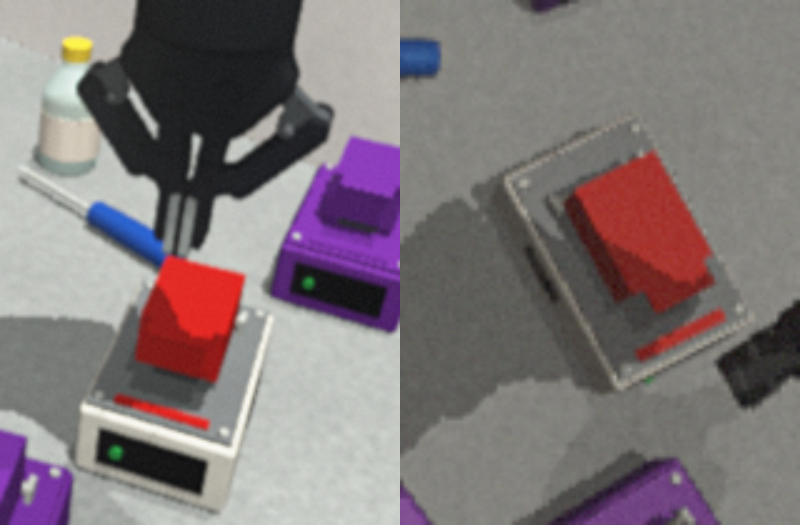

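```bash
python3 -m jog '[0,0,0.001,0.04,0,0.27,0, 0,0,0.001,0.06,0.01,0.535,0, 0,0,0.001,0.06,0.01,0.535,0, 0,0,0.001,0.06,0.01,0.535,0]'; python3 - <<'E'
from h import *
print(go(B((-.07,0,.09)),YAW),r.get_obs()["joints"].round(2))
f=r.grab_frame("side");g=r.grab_frame("top")
a=cv2.resize(f[170:330,270:400],(427,525));b=cv2.resize(g[140:260,300:385],(372,525))
cv2.imwrite("pics/pre2.png",np.hstack([a,b])[...,::-1])
E
```

```text
clock: 3.6
tcp_pos: [0.4817, -0.2563, 0.0924]
orientation: [-3.077, -0.62, 0.006]
contact_force: [-0.2, -0.7, 1.1]
grip_width: 0.0003
shift [-0.     0.008  0.012] turn [-0.0012  0.0009  0.0018] [-0.13  0.53  0.66  2.01 -0.47  0.76 -0.36]
```

View pics/pre2.png

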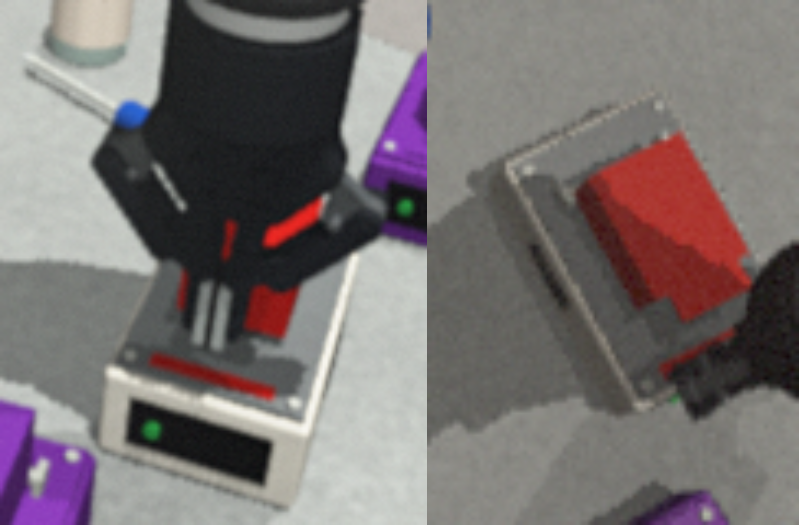

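Fingertip is in front of the lip edge and about centred, slightly to the left. Now I lift the guard part way along the lip's arc and check.

```bash
python3 -m jog '[0,0,0,0.04,0.02,0,0, 0,0,0,0.075,0.02,0,0, 0,0,0,0.095,0.02,-0.035,0, 0,0,0,0.115,0.02,-0.07,0, 0,0,0,0.14,0.02,-0.105,0, 0,0,0,0.17,0.02,-0.135,0, 0,0,0,0.2,0.02,-0.165,0, 0,0,0,0.235,0.02,-0.19,0]'; python3 - <<'E'
from h import *
print(go(B((-.023,0,.13)),YAW),r.get_obs()["joints"].round(2))
f=r.grab_frame("side");g=r.grab_frame("top")
a=cv2.resize(f[170:330,270:400],(427,525));b=cv2.resize(g[140:260,300:385],(372,525))
cv2.imwrite("pics/lift.png",np.hstack([a,b])[...,::-1])
E
```

```text
clock: 4.5
tcp_pos: [0.5291, -0.2429, 0.1337]
orientation: [-3.079, -0.619, -0.004]
contact_force: [-1.3, -0.7, 1.8]
grip_width: -0.0001
shift [-0.009 -0.021  0.019] turn [-0.0001 -0.0008  0.0014] [-0.2   0.52  0.7   1.91 -0.44  0.87 -0.45]
```

View pics/lift.png

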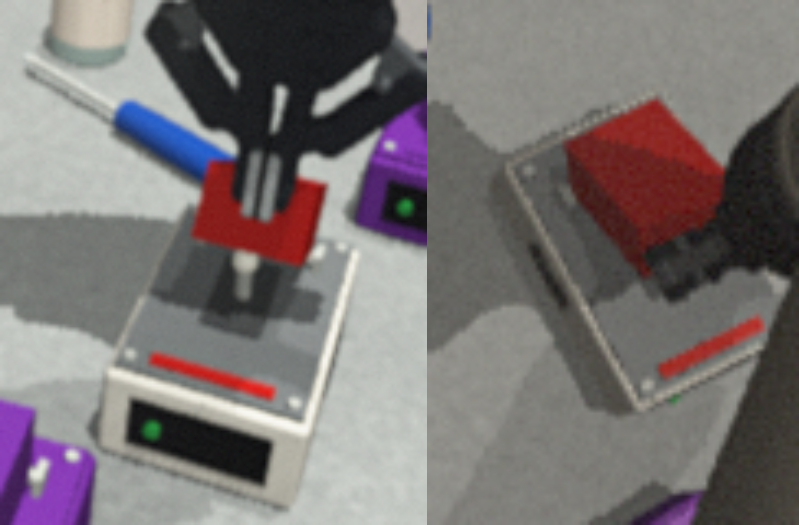

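```bash
python3 -m jog '[0,0,0,0.03,0,-0.015,0, 0,0,0,0.06,0,-0.03,0, 0,0,0,0.1,0,-0.045,0, 0,0,0,0.135,0,-0.055,0, 0,0,0,0.175,0,-0.065,0, 0,0,0,0.21,0,-0.07,0, 0,0,0,0.245,0,-0.07,0, 0,0,0,0.28,0,-0.07,0, 0,0,0,0.32,0,-0.07,0, 0,0,0,0.35,0,-0.07,0, 0,0,0,0.35,0,-0.07,0]'; python3 - <<'E'
from h import *
print(r.get_obs()["joints"].round(2))
f=r.grab_frame("side");g=r.grab_frame("top")
a=cv2.resize(f[170:330,270:400],(427,525));b=cv2.resize(g[140:260,300:385],(372,525))
cv2.imwrite("pics/open.png",np.hstack([a,b])[...,::-1])
E
```

```text
clock: 5.7
tcp_pos: [0.5956, -0.2144, 0.1477]
orientation: [-3.079, -0.624, -0.006]
contact_force: [0.2, 0.2, -0.6]
grip_width: -0.0001
[-0.24  0.58  0.69  1.77 -0.45  0.94 -0.53]
```

View pics/open.png

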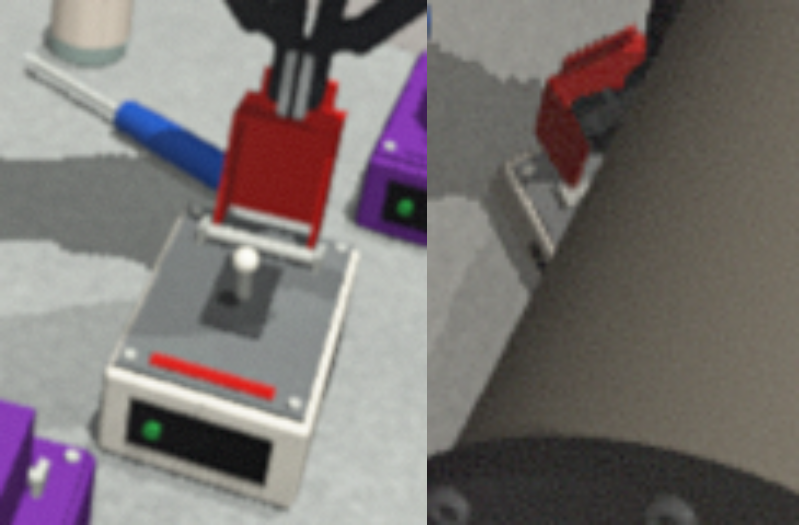

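Guard is standing back at its stop, with the white toggle ball visible at side pixel (344.7,248.6).

```bash
python3 -m jog '[0,0,0,0,0,-0.2,0, 0,0,0,-0.2,0,-0.22,0, 0,0,0,-0.4,0,-0.22,0, 0,0,0,-0.53,0,-0.2,0, 0,0,0,-0.53,0,-0.2,0]'; python3 - <<'E'
from h import *
f=r.grab_frame("side");g=r.grab_frame("top")
h=cv2.cvtColor(f,cv2.COLOR_RGB2HSV)
x=f[225:270,325:365].astype(int);m=((x.min(2)>170)).astype(np.uint8)
k,l,s,c=cv2.connectedComponentsWithStats(m)
for i in range(1,k): print(s[i]+[325,225,0,0,0],c[i]+[325,225])
w=onz("side",344.7,248.7,.0931);print(w,"box",R.from_rotvec([0,0,-YAW]).apply(w-BC))
print(go(B((-.045,0,.083)),YAW))
a=cv2.resize(f[170:330,270:400],(427,525));b=cv2.resize(g[140:260,300:385],(372,525))
cv2.imwrite("pics/open2.png",np.hstack([a,b])[...,::-1])
E
```

```text
clock: 6.3
tcp_pos: [0.492, -0.2588, 0.1875]
orientation: [-3.08, -0.612, -0.002]
contact_force: [-0.4, 0.3, 0.7]
grip_width: 0.0002
[325 226  10   9  50] [328.52 230.1 ]
[340 234  24   6  32] [351.65625 236.6875 ]
[334 238  31  11 116] [349.         243.17241379]
[343 246   5   6  24] [345.         248.29166667]
[ 0.53957478 -0.2350123   0.0931    ] box [-0.00839485 -0.00087124  0.0931    ]
shift [ 0.056 -0.022  0.524] turn [ 0.0001 -0.0012  0.0016]
```

View pics/open2.png

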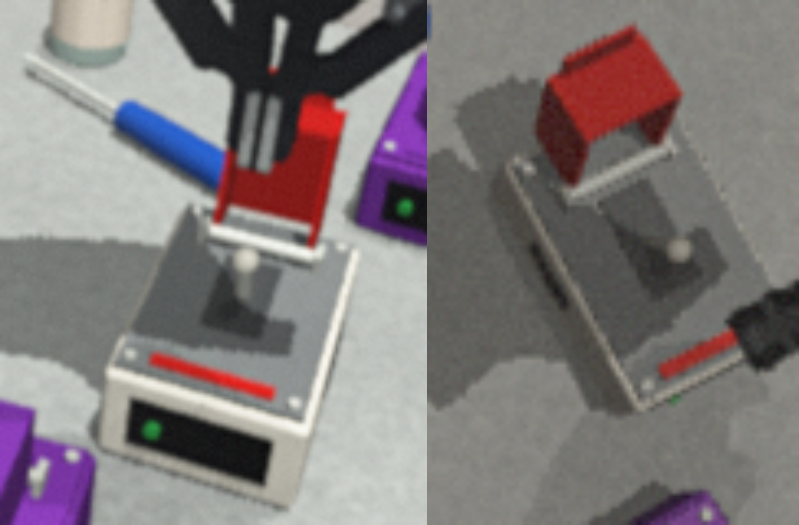

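```bash
python3 -m jog '[0,0,0,0,-0.02,0.25,0, 0,0,0,0.04,-0.02,0.5,0, 0,0,0,0.056,-0.022,0.524,0, 0,0,0,0.056,-0.022,0.524,0]'; python3 - <<'E'
from h import *
print(tri((344.7,248.7),(357.4,196.7)))
print(go(B((-.03,0,.083)),YAW), go(B((0,0,.083)),YAW))
f=r.grab_frame("side")
a=cv2.resize(f[170:330,270:400],(427,525))
cv2.imwrite("pics/tog.png",a[...,::-1])
E
```

```text
clock: 6.8
tcp_pos: [0.5059, -0.2474, 0.0824]
orientation: [-3.078, -0.622, -0.002]
contact_force: [0.7, 0.4, 0.3]
grip_width: -0.0001
(array([ 0.53880564, -0.23441972,  0.0929245 ]), np.float64(0.001936544839304864))
shift [ 0.071  0.003 -0.003] turn [-0.0003 -0.0006  0.0022] shift [ 0.221  0.004 -0.002] turn [-0.0003 -0.0006  0.0022]
```

View pics/tog.png

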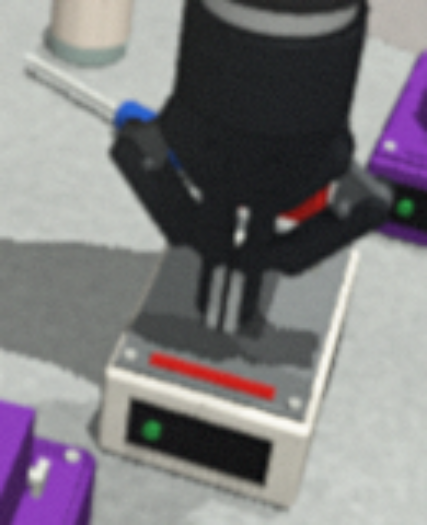

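```bash
python3 -m jog '[0,0,0,0.05,0,0,0, 0,0,0,0.1,0,0,0, 0,0,0,0.14,0,0,0, 0,0,0,0.18,0,0,0, 0,0,0,0.22,0,0,0, 0,0,0,0.24,0,0,0, 0,0,0,0.24,0,0,0]'; python3 - <<'E'
from h import *
p=r.get_obs()["tcp_pos"];print(R.from_rotvec([0,0,-YAW]).apply(p-BC),r.get_obs()["contact_force"])
f=r.grab_frame("side");g=r.grab_frame("top")
a=cv2.resize(f[170:330,270:400],(427,525));b=cv2.resize(g[140:260,300:385],(372,525))
cv2.imwrite("pics/tog2.png",np.hstack([a,b])[...,::-1])
E
```

```text
clock: 7.55
tcp_pos: [0.5487, -0.2309, 0.0841]
orientation: [3.08, 0.619, 0.0]
contact_force: [-8.5, -2.6, 6.1]
grip_width: 0.0001
[ 0.00164423 -0.00058628  0.08409951] [-8.51790396 -2.59491166  6.10799361]
```

View pics/tog2.png

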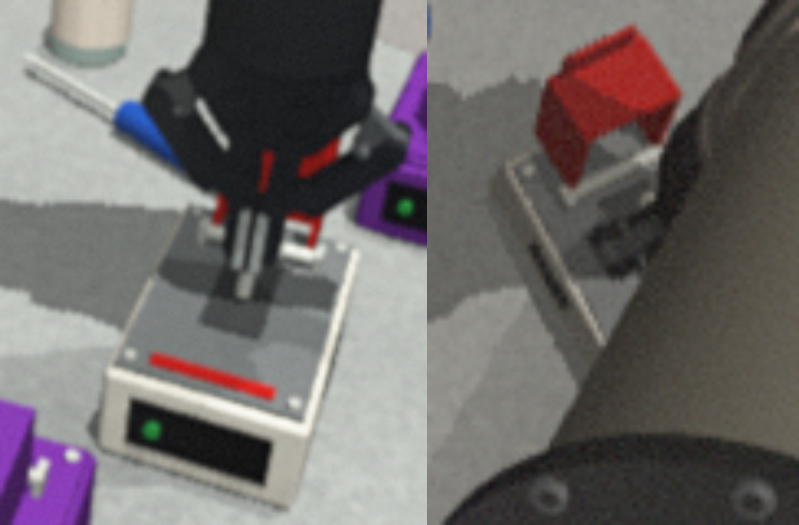

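Reaction is about 9 N against the 2 N needed to move it, so the toggle is probably at its stop. A little more push, then I back off and look.

```bash
python3 -m jog '[0,0,0,0.02,0,0,0, 0,0,0,0.03,0,0,0, 0,0,0,0.03,0,0,0]'; python3 -m jog '[0,0,0,-0.1,0,0,0, 0,0,0,-0.2,0,-0.1,0, 0,0,0,-0.25,0,-0.3,0, 0,0,0,-0.25,0,-0.55,0, 0,0,0,-0.25,0,-0.55,0, 0,0,0,-0.25,0,-0.55,0]'; python3 - <<'E'
from h import *
f=r.grab_frame("side");g=r.grab_frame("top")
a=cv2.resize(f[170:330,270:400],(427,525));b=cv2.resize(g[140:260,300:385],(372,525))
cv2.imwrite("pics/tog3.png",np.hstack([a,b])[...,::-1])
for t in(.66,.75,.8):
    w=B((.003+.036*np.sin(t-.4),0,.06+.036*np.cos(t-.4)));s=proj("side",w);q=proj("top",w);print(t,(s-[270,170])*3.28,(q-[300,140])*4.376+[427,0])
E
```

```text
clock: 7.95
tcp_pos: [0.549, -0.2309, 0.084]
orientation: [-3.08, -0.613, 0.012]
contact_force: [-16.1, -2.4, 13.8]
grip_width: -0.0001
clock: 8.55
tcp_pos: [0.5052, -0.2496, 0.1956]
orientation: [-3.08, -0.615, 0.007]
contact_force: [-0.3, 0.6, -1.3]
grip_width: -0.0001
0.66 [253.07887146 231.68105302] [659.93429359 209.50591254]
0.75 [254.17838437 229.8074617 ] [656.47066728 204.56466331]
0.8 [254.73509975 229.00407122] [654.53299968 201.94517572]
```

View pics/tog3.png

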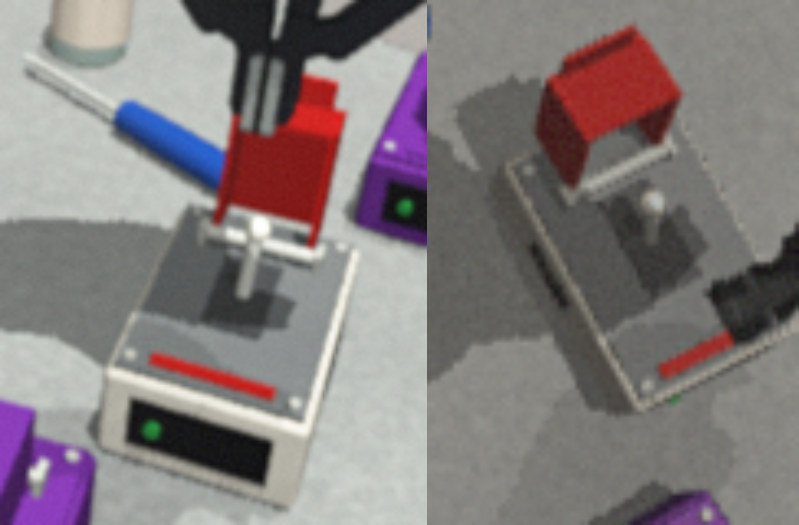

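Ball is at top crop (653,202), where 0.8 rad predicts (654.5,202), so the toggle is on. Next I go over the guard to its back.

```bash
python3 - <<'E'
from h import *
print(go(B((.125,0,.205)),YAW))
E
python3 -m jog '[0,0,0,0.05,0,-0.06,0, 0,0,0,0.25,0,-0.06,0, 0,0,0,0.5,0,-0.06,0, 0,0,0,0.7,0,-0.06,0, 0,0,0,0.84,0,-0.05,0, 0,0,0,0.84,0,-0.05,0]'; python3 - <<'E'
from h import *
print(go(B((.125,0,.125)),YAW),r.get_obs()["joints"].round(2))
f=r.grab_frame("side");g=r.grab_frame("top")
a=cv2.resize(f[130:330,270:432],(427,525));b=cv2.resize(g[140:260,300:385],(372,525))
cv2.imwrite("pics/back.png",np.hstack([a,b])[...,::-1])
E
```

```text
shift [ 0.859  0.001 -0.064] turn [-0.0013  0.0025  0.0007]
clock: 9.25
tcp_pos: [0.663, -0.1795, 0.2002]
orientation: [-3.075, -0.625, 0.015]
contact_force: [-0.5, -0.2, -0.5]
grip_width: 0.0003
shift [-0.006  0.018  0.376] turn [-0.0018  0.0027  0.003 ] [-0.29  0.62  0.71  1.58 -0.44  1.12 -0.64]
```

View pics/back.png

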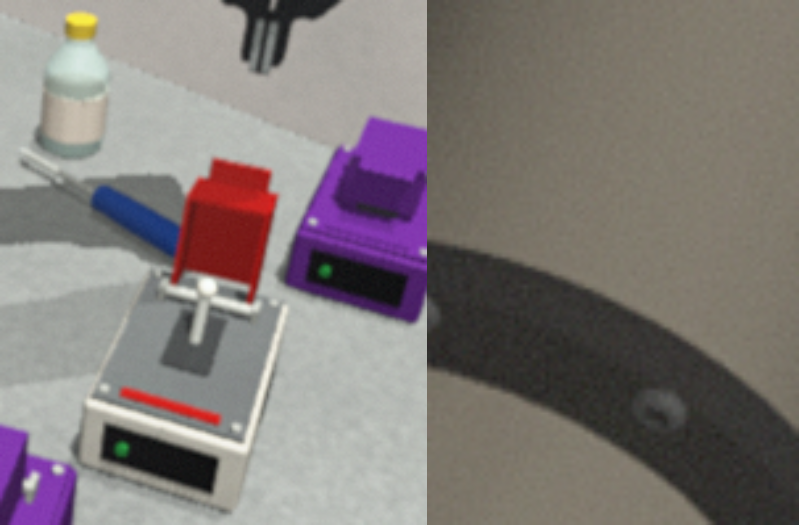

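```bash
python3 -m jog '[0,0,0,0,0.018,0.15,0, 0,0,0,0,0.018,0.3,0, 0,0,0,0,0.018,0.375,0, 0,0,0,0,0.018,0.375,0]'; python3 - <<'E'
from h import *
p=r.get_obs()["tcp_pos"];print(R.from_rotvec([0,0,-YAW]).apply(p-BC),r.get_obs()["contact_force"],go(B((.055,0,.125)),YAW))
f=r.grab_frame("side")
a=cv2.resize(f[130:330,270:432],(427,525))
cv2.imwrite("pics/back2.png",a[...,::-1])
E
```

```text
clock: 9.75
tcp_pos: [0.6574, -0.187, 0.124]
orientation: [-3.076, -0.614, 0.024]
contact_force: [-1.0, 0.1, -0.7]
grip_width: -0.0001
[ 0.11887244 -0.00155412  0.12402054] [-0.98473574  0.09681502 -0.73451975] shift [-0.319 -0.008 -0.   ] turn [-0.0023  0.0045  0.0007]
```

View pics/back2.png

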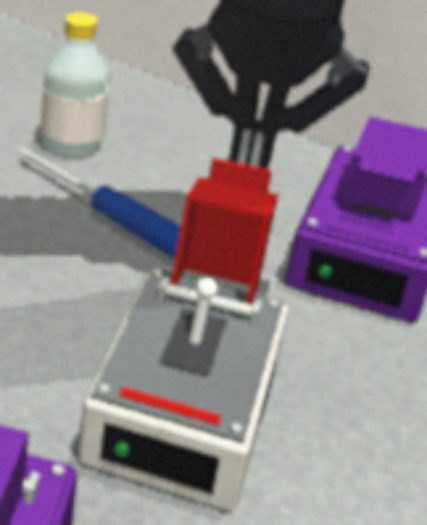

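```bash
python3 -m jog '[0,0,0,-0.05,0,0,0, 0,0,0,-0.09,0,0,0, 0,0,0,-0.13,0,0,0, 0,0,0,-0.17,0,0,0, 0,0,0,-0.21,0,0,0, 0,0,0,-0.25,0,0,0, 0,0,0,-0.29,0,0,0, 0,0,0,-0.32,0,0,0, 0,0,0,-0.34,0,0,0, 0,0,0,-0.34,0,0,0, 0,0,0,-0.34,0,0,0]'; python3 - <<'E'
from h import *
p=r.get_obs()["tcp_pos"];print(R.from_rotvec([0,0,-YAW]).apply(p-BC),r.get_obs()["contact_force"])
f=r.grab_frame("side")
a=cv2.resize(f[130:330,270:432],(427,525))
cv2.imwrite("pics/shut.png",a[...,::-1])
E
```

```text
clock: 10.9
tcp_pos: [0.5961, -0.2134, 0.1266]
orientation: [-3.078, -0.615, 0.019]
contact_force: [0.2, 0.3, 0.3]
grip_width: -0.0001
[ 0.05212006 -0.00253224  0.12663028] [0.23600692 0.27492657 0.25316206]
```

View pics/shut.png

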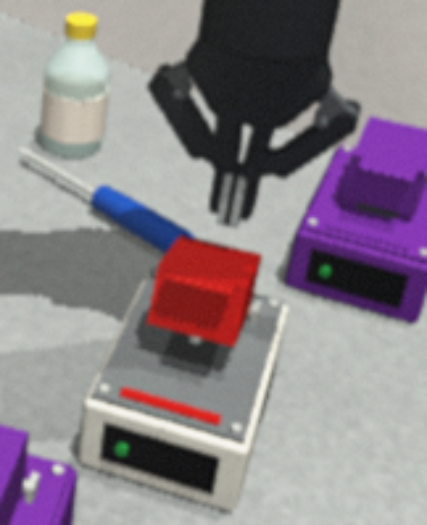

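Guard has tipped forward and looks like it is still falling. I rise clear and look again.

```bash
python3 -m jog '[0,0,0,0.1,0,-0.2,0, 0,0,0,0.3,0,-0.45,0, 0,0,0,0.5,0,-0.5,0, 0,0,0,0.6,0,-0.5,0, 0,0,0,0.6,0,-0.5,0, 0,0,0,0.6,0,-0.5,0]'; python3 - <<'E'
from h import *
f=r.grab_frame("side");g=r.grab_frame("top")
a=cv2.resize(f[215:325,290:390],(455,500));b=cv2.resize(g[150:245,305:370],(342,500))
cv2.imwrite("pics/shut2.png",np.hstack([a,b])[...,::-1])
cv2.imwrite("pics/top9.png",g[...,::-1]);cv2.imwrite("pics/side9.png",f[...,::-1])
s0=cv2.imread("pics/side0.png")[...,::-1]
for x in(s0,f):
    m=red(x);k,l,s,c=cv2.connectedComponentsWithStats(m);i=[i for i in range(1,k) if s[i,4]>500];print([(s[j].tolist(),c[j].round(2).tolist()) for j in i])
E
```

```text
clock: 11.55
tcp_pos: [0.7081, -0.167, 0.2244]
orientation: [-3.077, -0.617, 0.022]
contact_force: [-1.6, -0.4, -0.7]
grip_width: 0.0004
[([324, 223, 44, 50, 1510], [345.41, 246.92])]
[([324, 223, 44, 50, 1516], [345.35, 247.04])]
```

View pics/shut2.png

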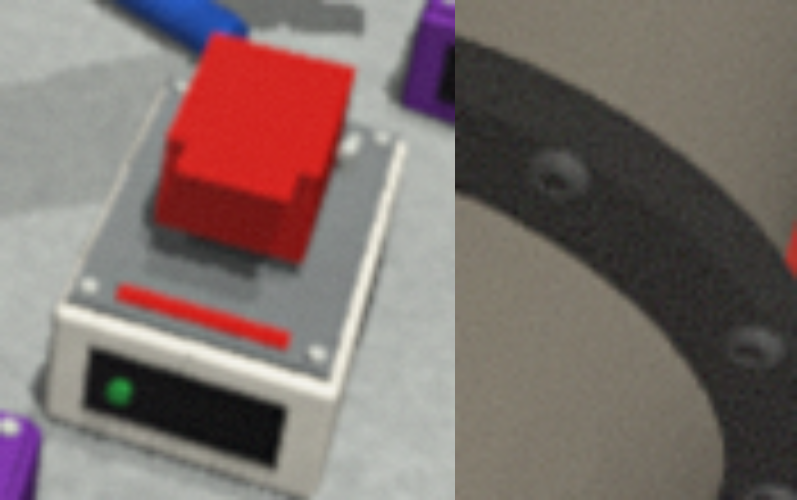

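View pics/side9.png

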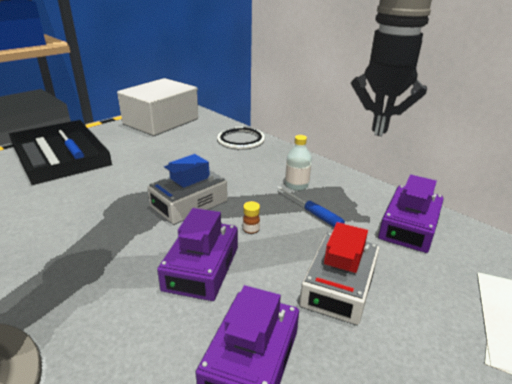

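The red mask now sits within 0.1 px of where it was when shut at the start (bounding box identical). The jar, bottle, screwdriver and blue box look unchanged. I hold briefly and then hand in.

```bash
python3 -m jog '[0,0,0,0,0,0,0, 0,0,0,0,0,0,0, 0,0,0,0,0,0,0, 0,0,0,0,0,0,0, 0,0,0,0,0,0,0]'; python3 - <<'E'
from h import *
f=r.grab_frame("side");s0=cv2.imread("pics/side0.png")[...,::-1]
for nm,(y0,y1,x0,x1) in dict(blue=(150,225,140,235),jar=(198,238,238,266),bottle=(132,192,280,318),driver=(182,226,276,320),redguard=(222,274,322,370)).items():
    print(nm,np.abs(f[y0:y1,x0:x1].astype(int)-s0[y0:y1,x0:x1]).mean().round(1))
print(r.hand_in())
E
```

```text
clock: 12.15
tcp_pos: [0.7069, -0.1683, 0.2247]
orientation: [-3.078, -0.613, 0.022]
contact_force: [0.7, 0.2, 0.9]
grip_width: 0.0003
blue 18.9
jar 22.9
bottle 17.0
driver 28.3
redguard 9.7
the job is handed in; nothing more can be done
None
```

The difference values are higher than I expected for unmoved objects, so I check for actual displacement in the saved pictures.

```bash
python3 - <<'E'
import cv2,numpy as np
a=cv2.imread("pics/side0.png");b=cv2.imread("pics/side9.png")
for nm,(y0,y1,x0,x1) in dict(floor=(330,380,60,180),blue=(150,225,140,235),jar=(198,238,238,266),bottle=(132,192,280,318),driver=(182,226,276,345)).items():
    t=a[y0:y1,x0:x1];m=cv2.matchTemplate(b[y0-8:y1+8 if y1<376 else 384,x0-8:x1+8],t,cv2.TM_CCOEFF_NORMED);_,v,_,l=cv2.minMaxLoc(m)
    print(nm,"shift px",l[0]-8,l[1]-8,round(v,3),"meandiff",(b[y0:y1,x0:x1].astype(int)-t).mean().round(1))
E
```

```text
floor shift px 0 0 0.866 meandiff 17.4
blue shift px 0 0 0.858 meandiff -6.1
jar shift px 0 0 0.782 meandiff -4.2
bottle shift px 0 0 0.905 meandiff 13.9
driver shift px 0 0 0.65 meandiff -18.5
```

The pump supply is on and the job is handed in, at about 12 s on the clock. I lifted the red guard back by its lip and pushed the toggle to its stop. I then nudged the guard forward from behind so it dropped shut, and moved the arm clear.

**Last checks**
- **Red guard:** it looks shut. Its outline in the side view is within 0.1 px of where it was at the start.
- **Red toggle:** on when last seen, before the guard was shut. In the top view the ball was where 0.8 rad predicts, within about 2 px in the enlarged crop. The push force rose from about 9 to 21 N with almost no further movement. It can't be seen under the shut guard.
- **Blue switch, jar, bottle and screwdriver:** template matching shows a shift of 0 px for all of them, and the jar and bottle are upright.

**One check that disagreed:** the plain image difference for these items was high (17–28 grey levels). Bare bench surface changed by a similar amount, so I put it down to the arm's moving shadow. The screwdriver had the weakest template match (0.65), probably for the same reason.

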